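Lock the plate insert in the microscope stage

TASK

The aluminium insert frame lies loose in the microscope stage. Take the red flat driver from its rack, seat its blade in the slot of the eccentric lock and turn it clockwise, keeping the blade seated, until the insert is clamped firmly against its stop but not overtightened; turn the lock with the driver only, and do not gouge its head. Then put the driver back upright in its hole in the rack, and leave everything else as it is.

Things in the scene. Friction and masses are not known exactly. Their poses are not given: they have to be found in the camera images.
- lock: Slotted eccentric lock at the middle of the stage's near (-x) edge: steel head 22 mm across, 5 mm high, with a slot 3.5 mm wide, 5 mm deep, open at both ends, on an ivory acetal disc 24 mm across, 4 mm off-centre. Origin: on the turning axis at the slot's floor, 110 mm above the bench; x along the slot, z up. Drags at 0.06 N m; once it bites it stiffens: firm at 0.16 to 0.22 N m, overtight above 0.28.
- driver: Red flat driver standing upright in the rack. Origin: underside of its black 32 mm shoulder disc (4 mm thick), z up along the driver. Above it a square handle 26 x 26 mm, flats across x and y, from 4 to 54 mm; below it an 8 mm shank and the flat blade, 14 mm wide (along x), 2 mm thick (along y), 14 mm long. 85 g.
- driver_tip (a point): Middle of the driver blade's lower edge, 58 mm below the driver's origin; axes as the driver's.
- insert: Aluminium insert frame 108 x 160 x 8 mm (x, y, z) with an open middle, loose in the stage's recess (2 to 4 mm play). Origin: centre of its underside; x points to the far stop strip. Turning the lock clockwise pushes it in +x onto the strip.
- stage: Black microscope XY stage on two grey service blocks, 200 x 260 mm, top face 109 mm above the bench, recess for the insert 8 mm deep, a steel stop strip along the recess's far side. The strip is set by hand within 1 mm, so the lock bites after anything from 0.3 to 1.2 rad of turning, plus some 0.15 rad of the blade's play in the slot. Origin: at bench level under its centre; the lock lies at x = -68 mm. Fixed.
- rack: Blue driver rack, 70 x 150 x 66 mm, fixed, two 20 mm holes through it, 80 mm apart along y. Origin: centre of its underside.
- rack_hole0 (a point): Centre of the mouth of the rack's hole at y = -40 mm, at its top, 66 mm up. The shoulder of a driver rests on the rim.
- rack_hole1 (a point): Centre of the mouth of the rack's hole at y = +40 mm, likewise.
- cross_driver: Yellow cross-head driver of the same shape in the other hole of the rack; leave it.
- well_plate: Clear six-well culture plate, 128 x 86 x 14 mm, loose on the bench; bystander. Origin under its centre.
- flask: Clear culture flask lying flat with an orange cap, 75 x 150 x 30 mm; bystander. Origin under its middle.
- dish: Clear culture dish, 60 mm across, 16 mm high; bystander. Origin under its centre.
- objective: Dark objective lens with a yellow ring standing on its thread end, 33 mm across, 46 mm high; bystander. Origin under its centre.
- hex_key: Dark L-shaped hex key, 80 mm long, in a white tray; bystander. Origin under its long arm.
- mouse: Black computer mouse, 105 x 60 x 32 mm; bystander. Origin under its centre.
Not all that is in view belongs to the job. There is more than one size of the driver; the one meant has the size given above.

How it is judged:
On the way, in this order (a step that is already met when the one before it is completed fails the run):
1. the driver's blade is seated in the slot of the lock (z of driver_tip in the frame of lock below 0.0015 m and horizontal distance between driver_tip and lock below 0.006 m and angle between the x axis of driver and the x axis of lock, either way round below 0.25 rad), for 0.1 s.
2. the insert is clamped by the lock while the blade is still seated (contact force between lock and insert above 10 N and z of driver_tip in the frame of lock below 0.002 m and horizontal distance between driver_tip and lock below 0.006 m), for 0.2 s.
At the end, for the whole second after the job is handed in: The lock still presses on the insert with more than 8 N, the insert lies flat in its recess; the driver stands released and at rest in a hole of the rack, within 8 mm of the hole's centre, shoulder within 3 mm of the rack's top, tilted under 0.08 rad (contact force between lock and insert above 8 N and z of insert in the frame of stage below 0.103 m and (horizontal distance between driver and rack_hole0 below 0.008 m or horizontal distance between driver and rack_hole1 below 0.008 m) and z of driver in the frame of rack below 0.069 m and angle between driver's own z axis and vertical below 0.08 rad and linear speed of driver below 0.02 m/s); the robot touches nothing.
It fails at once if the insert is squeezed by the lock with more than 40 N (overtightened) (contact force between lock and insert above 40 N).
It fails at once if the blade gouges the lock: it presses on it with more than 70 N, or with more than 20 N while not down in the slot ((z of driver_tip in the frame of lock above 0.0035 m and contact force between driver and lock above 20 N) or contact force between driver and lock above 70 N).
It fails at once if the lock is turned while the blade is not fully seated (z of driver_tip in the frame of lock above 0.0025 m and contact force between driver and lock above 2 N and angular speed of lock above 0.2 rad/s).
It fails at once if the fingers touch the lock (contact force between the fingers and lock above 0.5 N).
It fails at once if a bystander is moved by more than 20 mm (distance of any of cross_driver, well_plate, flask, dish, objective, hex_key, mouse from where it was at the start of the episode above 0.02 m).
It also fails if it takes over 72 s, if anything falls off the work surface, if the arm or the gripper's body presses on something with over 40 N, if the wrist force passes 120 N, or if a joint passes its speed limit or range.

ROBOT

A 6-joint arm with a two-finger parallel gripper is mounted at the origin on the work surface. World frame = base frame: x ahead of the robot, y to its left, z up, the work surface at z = 0. Lengths are in m, angles in rad, forces in N, time in s.
With the tool pointing down it reaches from about 0.35 to 0.775 m from the base axis. Payload 7.3 kg.
Tool frame: the origin (TCP) lies at the very end of the fingers, on their centre line; the grasp point (between the pads) lies 19 mm behind it (ctrl.pinch_z is the z of the grasp point in the tool frame, in m); z points along the fingers, y is the line along which they close (so a half turn about z gives the same grasp; the last joint's range is limited). The gripper opens to 92 mm and grips with 3 to 60 N. Pads are 19 mm wide; open, the fingers measure 130 mm over their backs; the gripper's body (75 mm by 190 mm) begins 47 mm behind the grasp point.
Start: joints at [-1.248, 0.342, 1.524, -0, 1.275, -0.146], TCP at [0.237, -0.468, 0.227] pointing down, gripper open.
Joint ranges: [-2.53, 2.53], [-0.77, 2.02], [0.04, 2.7], [-1, 4.14], [0.28, 2.66], [-3.11, 3.11]. Speed limits (rad/s): [2.57, 2.57, 3.14, 3.14, 3.14, 3.14].

INTERFACE

Orientations are given as a unit quaternion [x, y, z, w].
In Python, from cell import ctrl, cams gives the robot as it stands.
- The arm moves only by the shell command python3 -m crank 'ROWS' [OPENING] [FORCE]. ROWS is JSON, one flat list of numbers, 6 for each row, row after row: the shift along the tool's x, y, z in mm, then the turn, a rotation vector about the tool's x, y, z in degrees. A call has 1 to 20 rows; each row is the pose to reach, as a shift and turn from the pose commanded when the call began, along the tool's axes at that moment; what a row does not reach only later rows make up. A row lasts 1/8 s, in which the tool goes at most 62.5 mm and 10.7 degrees, less where a joint would pass 70% of its speed; a pose out of reach is approached as far as the arm can. A call with a gripper value outside its range is refused whole. OPENING is the closure in counts, from 0 (fully open) to 255 (shut), set as the call begins (- or left out, the last holds). The fingers move at their own pace and stop on an object; FORCE is the grip in N (left out, the last holds). Time passes only in rows, so rows that repeat a pose let the fingers close. It gives the time, the measured TCP pose, the force, the opening and the grip force at its end, in the units of the state.
- ctrl.read_state(): the state, without advancing time (a new reading comes with each control period).
- cams.get_image(name): name is "side" or "top" or "wrist"; returns the picture (420x560x3 uint8, red, green, blue); there is no depth.
- cams.get_calibration(name): a dict with "fx", "fy", "cx", "cy" (pixels), "R" (3x3) and "t" (3): a world point X has camera coordinates R X + t. Camera axes: x right, y down, z forward; pixel columns grow to the right and rows downward; lengths in m; the calibration is good to about 2 mm. A picture is of the moment at which its call begins: read the wrist's pose just before it. get_calibration takes no time and is no camera call; for the wrist camera it gives the pose at the moment of the call.
- ctrl.hand_in(): hands the job in; it is judged then, once.
The state is a dict: "time_s": time; "q": joint angles; "dq": joint speeds; "effort": joint torques, N m; "ee_pos": TCP position; "eef_rot": TCP orientation; "wrist_force": force on the tool from outside, world axes, zero at the start; "ft_torque": the same for the moment, N m; "finger_gap": finger opening in m; "gripper_force": force on a finger pad.
Only numpy, scipy, OpenCV 4.12 (cv2) and the standard library are available. Lean on these libraries where they do the work, as an engineer would, in place of code of your own. Each camera call takes 0.05 s, during which the arm holds its last target. There are 200 camera calls.

## Working session

There is one attempt and no reset: what is moved stays moved. The work goes in short steps, Python scripts to look and compute and a shell command to move; the robot and the scene stay as the last step left them, time stands still between calls to the robot, and variables do not carry over. Pictures are saved under pics/ and viewed, at most 10 in all, crops included, and the job is handed in when it is done.

```bash
ls; mkdir -p pics; python3 - <<'E'
from cell import ctrl,cams
import cv2,numpy as np
for n in("top","side"):
    cv2.imwrite(f"pics/{n}0.png",cams.get_image(n)[:,:,::-1]); c=cams.get_calibration(n); print(n,c)
print(ctrl.read_state(), ctrl.pinch_z)
E
```

```text
pics
top {'fx': 478.5399858531715, 'fy': 478.5399858531715, 'cx': 278.618146460848, 'cy': 204.85975400112312, 'R': array([[-0.01352976, -0.99988762,  0.00645685],
       [-0.98781718,  0.01236469, -0.1551268 ],
       [ 0.15502953, -0.00847702, -0.98787347]]), 't': array([0.01953234, 0.48407791, 1.36512923])}
side {'fx': 397.1598920208287, 'fy': 397.1598920208287, 'cx': 274.2797916742835, 'cy': 209.73235629711775, 'R': array([[-0.97404057, -0.22597746, -0.01338456],
       [-0.13407195,  0.62351655, -0.77022843],
       [ 0.18239976, -0.74843925, -0.63762765]]), 't': array([0.48463711, 0.13237304, 1.13595857])}
{'time_s': 0.1, 'q': array([-1.24803087e+00,  3.42633190e-01,  1.52488903e+00,  2.90619560e-05,
        1.27537528e+00, -1.46036346e-01]), 'dq': array([ 6.41374969e-05, -2.47459654e-04, -3.75695513e-03,  7.85339307e-04,
        2.01312457e-04, -8.66797666e-04]), 'effort': array([ 2.09074002e-03, -4.32001948e+01, -2.44694799e+01,  7.18557998e-02,
        5.25866705e-02, -5.46935075e-05]), 'ee_pos': array([ 0.23710633, -0.46802725,  0.22613609]), 'eef_rot': array([ 9.72654441e-01,  2.32256137e-01, -4.37314636e-05, -6.51102853e-04]), 'wrist_force': array([-0.27336415,  0.46790619, -0.96870717]), 'ft_torque': array([-0.05415682,  0.04585167, -0.03348668]), 'gripper_force': 0.0, 'finger_gap': 0.09157579506395064} -0.0188
```

View pics/top0.png

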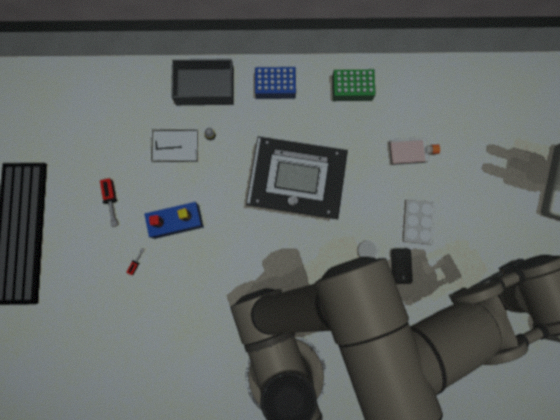

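View pics/side0.png

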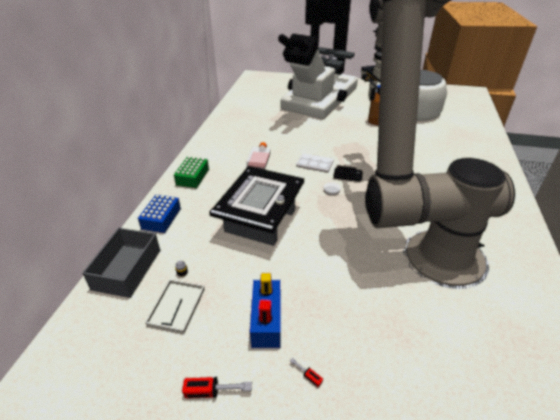

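The top view shows three red drivers. One stands in the rack at (155,220), a large one lies at (108,190), and a small one lies at (133,267). The one meant stands upright in the blue rack beside the yellow one at (183,214). The lock is on the stage's near edge, at about (293,200). I'll measure these roughly and make one enlarged crop.

```bash
cat > h.py <<'E'
from cell import ctrl,cams
import cv2,numpy as np
from scipy.spatial.transform import Rotation as Rn
def ray(c,uv,z):
    d=c["R"].T@np.array([(uv[0]-c["cx"])/c["fx"],(uv[1]-c["cy"])/c["fy"],1]); o=-c["R"].T@c["t"]
    return o+d*(z-o[2])/d[2]
def proj(c,X):
    p=c["R"]@np.asarray(X)+c["t"]; return np.array([c["fx"]*p[0]/p[2]+c["cx"],c["fy"]*p[1]/p[2]+c["cy"]])
def blobs(im,lo,hi,amin=15):
    h=cv2.cvtColor(im,cv2.COLOR_RGB2HSV); m=cv2.inRange(h,lo,hi)
    cs,_=cv2.findContours(m,cv2.RETR_EXTERNAL,cv2.CHAIN_APPROX_NONE)
    return [(cv2.minAreaRect(c),cv2.contourArea(c),c) for c in sorted(cs,key=cv2.contourArea,reverse=True) if cv2.contourArea(c)>=amin]
def tool(): # R_tool, pos
    s=ctrl.read_state(); return Rn.from_quat(s["eef_rot"]),np.array(s["ee_pos"]),s
def go(target,zrotdeg=None):
    "shift in tool axes (mm) to TCP target, and turn about tool z to put tool y at world yaw"
    R,p,s=tool(); print("shift mm",np.round(R.inv().apply(np.array(target)-p)*1e3,1))
    y=R.apply([0,1,0]); a=np.degrees(np.arctan2(y[1],y[0])); print("tool y yaw deg",a.round(1),"rotvec",R.as_rotvec(degrees=True).round(1))
    if zrotdeg is not None: # tool z down: +turn about tool z lowers world yaw
        d=-(zrotdeg-a); print("turn about tool z",[(round((d+k)%360-180,1)) for k in (0,90,180,270)])
E
python3 - <<'E'
from h import *
im=cams.get_image("top");c=cams.get_calibration("top")
for n,lo,hi,z in(("red",(0,150,90),(8,255,255),.12),("yel",(20,130,90),(35,255,255),.12),("blue",(105,150,50),(125,255,255),.066)):
    for r,a,k in blobs(im,lo,hi)[:4]:
        pts=[ray(c,q,z)[:2].round(3) for q in cv2.boxPoints(r)]
        print(n,np.round(r[0],1),np.round(r[1],1),round(r[2],1),a,ray(c,r[0],z).round(4), pts)
print("lock",ray(c,(293,200),.115))
cr=im[125:240,130:355]; cv2.imwrite("pics/crop1.png",cv2.resize(cr,None,fx=3.5,fy=3.5,interpolation=cv2.INTER_CUBIC)[:,:,::-1])
E
```

```text
red [106.3 188.8] [19.3 10. ] 79.7 160.5 [0.5224 0.4898 0.12  ] [array([0.547, 0.509]), array([0.552, 0.482]), array([0.498, 0.47 ]), array([0.493, 0.497])]
red [154.5 220.5] [7. 7.] 90.0 38.0 [0.4323 0.3544 0.12  ] [array([0.442, 0.364]), array([0.442, 0.345]), array([0.423, 0.345]), array([0.423, 0.364])]
yel [182.3 213.2] [8.4 8.4] 78.7 56.0 [0.4514 0.2786 0.12  ] [array([0.461, 0.292]), array([0.465, 0.27 ]), array([0.442, 0.265]), array([0.438, 0.287])]
blue [172.6 219.7] [24.1 52.9] 77.0 1166.5 [0.4408 0.3165 0.066 ] [array([0.459, 0.398]), array([0.491, 0.251]), array([0.423, 0.235]), array([0.391, 0.381])]
blue [275.   80.5] [25. 38.] 90.0 251.5 [0.8568 0.0192 0.066 ] [array([0.897, 0.076]), array([ 0.896, -0.038]), array([ 0.817, -0.037]), array([0.818, 0.076])]
lock [ 0.48530305 -0.02617469  0.115     ]
```

View pics/crop1.png

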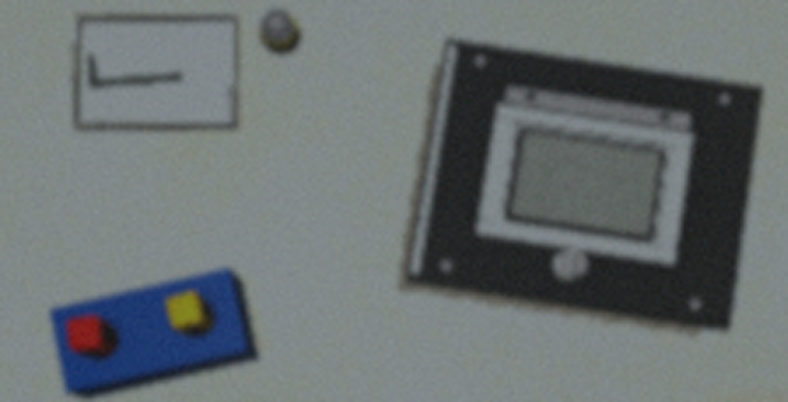

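Confirmed: the red driver with the square handle standing in the rack is at crop (88,335), the yellow one is at (187,311), and the lock head is at (570,264) with its slot just visible. Next I'll take a wrist view over the lock.

```bash
python3 - <<'E'
from h import *
go((.40,-.03,.30),12)
R,p,s=tool();c=cams.get_calibration("wrist")
print("cam centre in tool",R.inv().apply(-c["R"].T@c["t"]-p),"axis in tool",R.inv().apply(c["R"][2]),c["fx"])
E
```

```text
shift mm [ 343.2 -317.3  -73.4]
tool y yaw deg -63.1 rotvec [-175.   -41.8    0. ]
turn about tool z [np.float64(104.9), np.float64(-165.1), np.float64(-75.1), np.float64(14.9)]
cam centre in tool [ 0.07049831 -0.00024275 -0.15671699] axis in tool [-2.64696368e-01  3.55839251e-04  9.64331741e-01] 354.34124088242294
```

```bash
python3 -m crank '[42,-28,1,0,0,-7, 84,-56,2,0,0,-15, 126,-85,3,0,0,-22, 168,-113,5,0,0,-30, 210,-141,6,0,0,-37, 253,-169,7,0,0,-45, 295,-197,8,0,0,-52, 337,-226,10,0,0,-60, 379,-254,11,0,0,-67, 421,-282,12,0,0,-75, 421,-282,12,0,0,-75, 421,-282,12,0,0,-75, 421,-282,12,0,0,-75]'
python3 - <<'E'
from h import *
c=cams.get_calibration("wrist");im=cams.get_image("wrist");np.save("lock1.npy",im)
uv=proj(c,(.485,-.026,.115));print(uv)
cv2.imwrite("pics/w1.png",im[:,:,::-1])
E
```

```text
time_s: 1.78
ee_pos: [0.4849, -0.0277, 0.2147]
eef_rot: [0.631, 0.776, -0.0, -0.0]
wrist_force: [-1.1, 0.1, -0.1]
finger_gap: 0.0921
gripper_force: 0.0
[274.21650365 210.60146422]
```

View pics/w1.png

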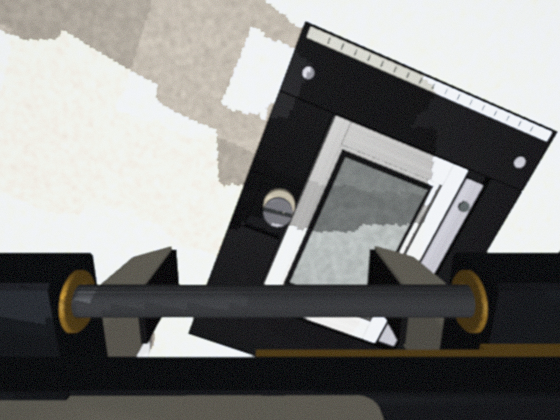

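The wrist view shows the lock head at about (278,210). Its dark slot runs roughly from (265,208) to (292,214). I'll measure both.

```bash
python3 - <<'E'
from h import *
im=np.load("lock1.npy");c=cams.get_calibration("wrist")
# rectify the head plane z=.115 (0.1mm/px, 50 mm wide), world x right, y up
x0,y0=.4855,-.026;S=1e4
src=np.float32([proj(c,(x0+a,y0+b,.115)) for a,b in((-.02,-.02),(.02,-.02),(.02,.02),(-.02,.02))])
dst=np.float32([(0,400),(400,400),(400,0),(0,0)])
w=cv2.warpPerspective(im,cv2.getPerspectiveTransform(src,dst),(400,400),flags=cv2.INTER_CUBIC)
for i in range(0,400,100): cv2.putText(w,str(i),(i,10),0,.35,(255,0,0),1);cv2.putText(w,str(i),(0,i+10),0,.35,(255,0,0),1)
cv2.imwrite("pics/w1r.png",cv2.resize(w,(600,600))[:,:,::-1])
E
```

```text
(no output)
```

View pics/w1r.png

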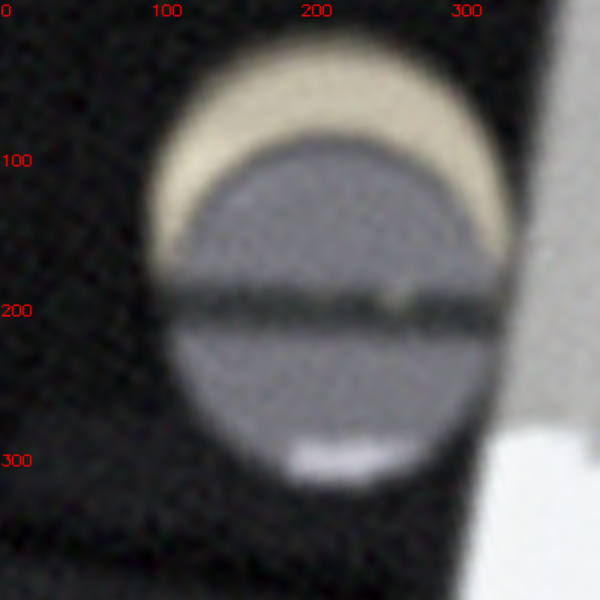

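```bash
cat >> h.py <<'E'
def slot(im,c,x0=.4855,y0=-.026,half=.012):
    src=np.float32([proj(c,(x0+a,y0+b,.115)) for a,b in((-.02,-.02),(.02,-.02),(.02,.02),(-.02,.02))])
    w=cv2.warpPerspective(im,cv2.getPerspectiveTransform(src,np.float32([(0,400),(400,400),(400,0),(0,0)])),(400,400),flags=cv2.INTER_CUBIC)
    return cv2.cvtColor(w,cv2.COLOR_RGB2GRAY),w
E
python3 - <<'E'
from h import *
im=np.load("lock1.npy");c=cams.get_calibration("wrist")
g,w=slot(im,c); g=cv2.GaussianBlur(g,(9,9),0).astype(float)
xs=np.arange(130,315,5);cen=[];wid=[]
for x in xs:
    col=g[165:250,x]; d=np.clip(100-col,0,None); cen.append(165+(d*np.arange(85)).sum()/d.sum()); wid.append((col<85).sum())
k=np.polyfit(xs,cen,1);print("slot slope deg",-np.degrees(np.arctan(k[0])),"width",np.mean(wid),np.std(np.polyval(k,xs)-cen))
print(g[80:350:6,222].round())
# circle: right/left edges at rows below slot
r=[]
for y in range(235,320,6):
    row=g[y]; ins=np.where(row[60:360]>75)[0]+60; r.append((y,ins[0],ins[-1]))
print(r)
xc=222; print("slot mid world",.4855+(xc-200)*1e-4,-.026-(np.polyval(k,xc)-200)*1e-4)
E
```

```text
slot slope deg -2.7108463755051253 width 27.405405405405407 1.6844365100680236
[175. 145. 111. 100. 111. 120. 123. 121. 118. 121. 123. 123. 120. 122.
 123. 122. 118. 112. 106.  89.  70.  59.  62.  73.  91. 110. 118. 119.
 118. 118. 122. 122. 120. 118. 117. 129. 156. 183. 192. 168. 118.  65.
  34.  26.  28.]
[(235, np.int64(116), np.int64(359)), (241, np.int64(118), np.int64(359)), (247, np.int64(121), np.int64(359)), (253, np.int64(124), np.int64(359)), (259, np.int64(127), np.int64(359)), (265, np.int64(130), np.int64(359)), (271, np.int64(133), np.int64(359)), (277, np.int64(137), np.int64(359)), (283, np.int64(143), np.int64(359)), (289, np.int64(148), np.int64(359)), (295, np.int64(156), np.int64(359)), (301, np.int64(162), np.int64(359)), (307, np.int64(175), np.int64(359)), (313, np.int64(185), np.int64(359)), (319, np.int64(191), np.int64(359))]
slot mid world 0.48769999999999997 -0.02679952750338113
```

Lock is at about (0.4877, -0.0267) and the slot yaw is about -2.5°. Next I'll look at the driver.

```bash
python3 -c "
from h import *
go((.432,.354,.235),12.3)"
```

```text
shift mm [384.5  25.7 -20.3]
tool y yaw deg 11.7 rotvec [113.6 139.6  -0. ]
turn about tool z [np.float64(179.4), np.float64(-90.6), np.float64(-0.6), np.float64(89.4)]
```

```bash
python3 -m crank '[55,4,-3,0,0,0, 110,7,-6,0,0,0, 165,11,-9,0,0,0, 220,15,-12,0,0,0, 275,18,-15,0,0,0, 330,22,-18,0,0,0, 385,26,-20,0,0,0, 385,26,-20,0,0,0, 385,26,-20,0,0,0, 385,26,-20,0,0,0]'
python3 - <<'E'
from h import *
c=cams.get_calibration("wrist");im=cams.get_image("wrist");np.save("drv1.npy",im)
cv2.imwrite("pics/w2.png",im[:,:,::-1])
for n,lo,hi,z in(("red",(0,150,60),(8,255,255),.12),("red2",(172,150,60),(180,255,255),.12),("yel",(20,130,60),(35,255,255),.12),("blue",(105,150,40),(125,255,255),.066)):
    for r,a,k in blobs(im,lo,hi,100)[:3]:
        print(n,np.round(r[0],1),np.round(r[1],1),round(r[2],1),a,ray(c,r[0],z).round(4),[ray(c,q,z)[:2].round(4).tolist() for q in cv2.boxPoints(r)])
E
```

```text
time_s: 3.08
ee_pos: [0.4323, 0.354, 0.2347]
eef_rot: [0.631, 0.776, -0.0, 0.0]
wrist_force: [0.2, -0.2, -0.6]
finger_gap: 0.0917
gripper_force: 0.0
red [425.5  36. ] [40. 69.] 90.0 2374.5 [0.5109 0.4971 0.12  ] [[0.4836, 0.5043], [0.5302, 0.514], [0.5389, 0.4897], [0.491, 0.4797]]
red [280.  196.6] [30.6 38.1] 4.1 869.5 [0.4354 0.3637 0.12  ] [[0.4254, 0.3467], [0.4215, 0.3771], [0.445, 0.3803], [0.4497, 0.3499]]
red [170.2  69.7] [38.6 18.9] 39.3 649.0 [0.339  0.4387 0.12  ] [[0.324, 0.4389], [0.3311, 0.4502], [0.3541, 0.4385], [0.3471, 0.4269]]
yel [280.5 272. ] [26. 27.] 90.0 397.5 [0.4493 0.3008 0.12  ] [[0.4359, 0.31], [0.4578, 0.3145], [0.4629, 0.2915], [0.4407, 0.2868]]
yel [ 64.2 305.9] [12.6 52. ] 1.1 193.0 [0.2744 0.232  0.12  ] [[0.2699, 0.2052], [0.2685, 0.2558], [0.2788, 0.2578], [0.2807, 0.2072]]
blue [278.5 216. ] [138.  73.] 90.0 8641.0 [0.4416 0.3329 0.066 ] [[0.3956, 0.3899], [0.4605, 0.4034], [0.4928, 0.2695], [0.4207, 0.2544]]
```

View pics/w2.png

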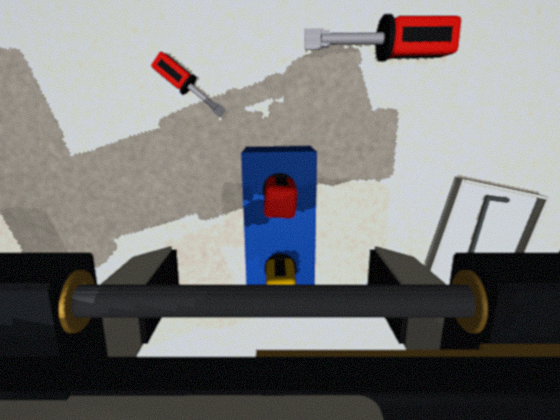

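The red driver stands at (280,198) with its bright top face over about rows 190–217. It is aligned with the rack and with the tool axes. I'll isolate the top face.

```bash
python3 - <<'E'
from h import *
im=np.load("drv1.npy");c=cams.get_calibration("wrist")
print(im[174:224:2,280,0]); 
print(im[204,260:300,0])
for v in (130,160,190):
    for r,a,k in blobs(im[150:250,240:330],(0,150,v),(8,255,255),60)[:1]:
        b=cv2.boxPoints(r)+(240,150); ctr=b.mean(0); print(v,ctr,r[1],r[2],ray(c,ctr,.12),[ray(c,q,.12)[:2].round(4).tolist() for q in b])
E
```

```text
[ 12  13   3   0   4  14  80 121 145 156 155 152 153 140 134 129 131 131
 133 129 128 109  47  24  14]
[ 18  15  15  34  65  93 111 119 131 131 126 131 128 134 131 133 135 125
 134 135 129 136 129 137 132 132 136 131 141 131 135 134 133 126 116 102
  63  27  18   6]
130 [279.96721268 201.36065578] (26.61750602722168, 25.53108024597168) 5.19442892074585 [0.43620394 0.36008204 0.12      ] [[0.427, 0.3485], [0.4246, 0.3691], [0.4453, 0.3714], [0.448, 0.3509]]
```

```bash
python3 -c "
from h import *
go((.4355,.3588,.081),12.3)"
```

```text
shift mm [  4.    4.1 153.8]
tool y yaw deg 11.7 rotvec [113.6 139.6  -0. ]
turn about tool z [np.float64(179.4), np.float64(-90.6), np.float64(-0.6), np.float64(89.4)]
```

```bash
python3 -m crank '[4,4,30,0,0,0, 4,4,65,0,0,0, 4,4,100,0,0,0, 4,4,130,0,0,0, 4,4,154,0,0,0, 4,4,154,0,0,0, 4,4,154,0,0,0]' && python3 -m crank '[0,0,0,0,0,0, 0,0,0,0,0,0, 0,0,0,0,0,0, 0,0,0,0,0,0, 0,0,0,0,0,0, 0,0,0,0,0,0, 0,0,0,0,0,0, 0,0,0,0,0,0]' 255 55
```

```text
time_s: 4.0
ee_pos: [0.4357, 0.3601, 0.0818]
eef_rot: [0.631, 0.776, 0.001, 0.0]
wrist_force: [-0.3, -1.1, -0.9]
finger_gap: 0.0914
gripper_force: 0.0
time_s: 5.0
ee_pos: [0.4349, 0.3603, 0.0807]
eef_rot: [0.63, 0.776, 0.0, 0.0]
wrist_force: [0.1, -0.5, -0.9]
finger_gap: 0.0256
gripper_force: 55.0
```

```bash
python3 -m crank '[0,0,-15,0,0,0, 0,0,-45,0,0,0, 0,0,-80,0,0,0, 0,0,-115,0,0,0, 0,0,-150,0,0,0, 0,0,-150,0,0,0, 0,0,-150,0,0,0]'
python3 - <<'E'
from h import *
R,p,s=tool(); go((.4877,-.0267,p[2]),-2.5)
c=cams.get_calibration("wrist");im=cams.get_image("wrist");np.save("tip1.npy",im)
print(proj(c,p+R.apply([0,0,.073])),s["finger_gap"],s["wrist_force"])
cv2.imwrite("pics/w3.png",im[60:360,130:430][:,:,::-1].repeat(2,0).repeat(2,1))
E
```

```text
time_s: 5.88
ee_pos: [0.4344, 0.36, 0.2304]
eef_rot: [0.63, 0.776, -0.0, -0.0]
wrist_force: [0.6, -0.1, -0.7]
finger_gap: 0.0259
gripper_force: 55.0
shift mm [-3.894e+02 -2.730e+01  2.000e-01]
tool y yaw deg 11.9 rotvec [-1.134e+02 -1.397e+02  1.000e-01]
turn about tool z [np.float64(-165.6), np.float64(-75.6), np.float64(14.4), np.float64(104.4)]
[273.72770449 223.2142826 ] 0.025889770821645865 [ 0.57333551 -0.11210615 -0.70353298]
```

View pics/w3.png

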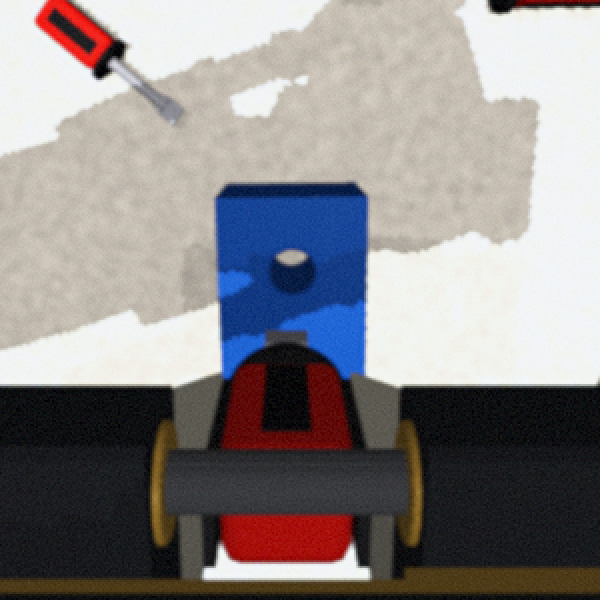

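The tip shows as a grey bar at about (273,226) in full-frame pixels. Hole 1 of the rack shows at crop (292,270). I'll measure the tip and the hole exactly.

```bash
python3 - <<'E'
from h import *
im=np.load("tip1.npy");c=cams.get_calibration("wrist");R,p,s=tool()
print(im[216:242,273].tolist()); print(im[228,255:295].sum(1))
zt=p[2]-.073
for v in (223.5,224,224.5,225,225.5):
    print(v,R.inv().apply(ray(c,(273.3,v),zt)-p)*1e3)
print("hole", ray(c,(130+292/2,60+270/2),.066))
E
```

```text
[[23, 61, 134], [13, 56, 128], [21, 66, 143], [23, 71, 161], [16, 83, 187], [27, 95, 202], [33, 107, 215], [29, 101, 215], [42, 98, 201], [55, 78, 138], [60, 64, 81], [64, 65, 67], [60, 61, 62], [62, 58, 67], [56, 58, 59], [38, 34, 40], [17, 22, 22], [2, 12, 8], [4, 1, 4], [20, 18, 17], [19, 19, 18], [14, 20, 20], [24, 15, 25], [19, 21, 20], [21, 17, 18], [20, 15, 20]]
[306 320 307 285 308 332 341 285 229 203 209 191 190 214 190 185 179 180
 183 198 202 202 200 198 208 181 204 202 268 322 334 346 348 338 345 349
 346 343 348 337]
223.5 [-0.18699743 -0.2824449  73.00081606]
224 [-0.54236912 -0.28197885 73.00110154]
224.5 [-0.89802028 -0.28151243 73.00138724]
225 [-1.25395122 -0.28104565 73.00167317]
225.5 [-1.61016229 -0.28057849 73.00195932]
hole [0.43643121 0.35938836 0.066     ]
```

```bash
python3 -c "
from h import *
go((.4881,-.0243,.206),-2.5)"
```

```text
shift mm [-387.1  -26.2   24.2]
tool y yaw deg 11.9 rotvec [-113.4 -139.7    0.2]
turn about tool z [np.float64(-165.6), np.float64(-75.6), np.float64(14.4), np.float64(104.4)]
```

```bash
python3 -m crank '[-30,-2,0,0,0,0, -75,-5,0,0,0,2, -125,-8,0,0,0,4, -175,-12,0,0,0,6, -225,-15,0,0,0,8, -275,-19,0,0,0,10, -320,-22,0,0,0,12, -360,-24,0,0,0,14, -387,-26,0,0,0,14.4, -387,-26,24,0,0,14.4, -387,-26,24,0,0,14.4, -387,-26,24,0,0,14.4, -387,-26,24,0,0,14.4]'
python3 - <<'E'
from h import *
R,p,s=tool();c=cams.get_calibration("wrist");im=cams.get_image("wrist");np.save("tip2.npy",im)
print(s["q"],s["finger_gap"]);go((.4881,-.0243,.206),-2.5)
print("tip pred",proj(c,p+R.apply([-.0024,-.0003,.073])),"lock",proj(c,(.4877,-.0267,.115)))
cv2.imwrite("pics/w4.png",cv2.resize(im[170:270,210:340],None,fx=6,fy=6,interpolation=cv2.INTER_CUBIC)[:,:,::-1])
E
```

```text
time_s: 7.55
ee_pos: [0.4892, -0.0235, 0.2073]
eef_rot: [0.722, 0.692, 0.0, 0.0]
wrist_force: [-0.5, 0.0, -0.3]
finger_gap: 0.0258
gripper_force: 55.0
[-2.04534324e-01  2.94710356e-01  1.64977663e+00 -8.54374895e-05
  1.19608857e+00 -1.60907606e-01] 0.025800449221210275
shift mm [-0.9 -1.1  1.3]
tool y yaw deg -2.5 rotvec [1.300e+02 1.244e+02 1.000e-01]
turn about tool z [np.float64(-180.0), np.float64(-90.0), np.float64(0.0), np.float64(90.0)]
tip pred [273.26164429 226.37464069] lock [271.6306094 219.4523918]
```

View pics/w4.png

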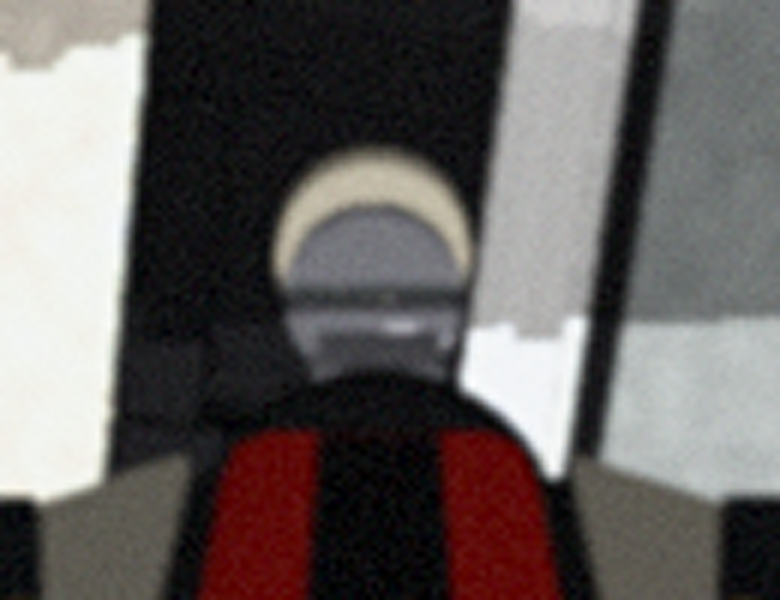

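The slot is at about (272.5,219.7), where predicted. The blade's edge is at row 225.5 against a prediction of about 225.0, level with the slot. I'll let the arm settle and check the residual error.

```bash
python3 -m crank '[0,0,0,0,0,0, 0,0,0,0,0,0, 0,0,0,0,0,0]'; python3 - <<'E'
from h import *
for z in (.206,.183): go((.4881,-.0243,z),-2.5)
E
```

```text
time_s: 7.98
ee_pos: [0.4889, -0.0238, 0.2068]
eef_rot: [0.723, 0.691, 0.0, 0.0]
wrist_force: [0.2, 0.1, -2.1]
finger_gap: 0.0258
gripper_force: 55.0
shift mm [-0.6 -0.8  0.8]
tool y yaw deg -2.5 rotvec [130.1 124.4   0. ]
turn about tool z [np.float64(180.0), np.float64(-90.0), np.float64(-0.0), np.float64(90.0)]
shift mm [-0.6 -0.8 23.8]
tool y yaw deg -2.5 rotvec [130.1 124.4   0. ]
turn about tool z [np.float64(180.0), np.float64(-90.0), np.float64(-0.0), np.float64(90.0)]
```

```bash
python3 -m crank '[-0.6,-0.8,5,0,0,0, -0.6,-0.8,12,0,0,0, -0.6,-0.8,16,0,0,0, -0.6,-0.8,16,0,0,0, -0.6,-0.8,16,0,0,0, -0.6,-0.8,16,0,0,0]'; python3 - <<'E'
from h import *
go((.4881,-.0243,.183),-2.5)
E
```

```text
time_s: 8.72
ee_pos: [0.4882, -0.0244, 0.1909]
eef_rot: [0.723, 0.691, 0.0, 0.0]
wrist_force: [0.5, -0.6, -0.6]
finger_gap: 0.0257
gripper_force: 55.0
shift mm [ 0.1 -0.1  7.9]
tool y yaw deg -2.5 rotvec [130.1 124.4   0. ]
turn about tool z [np.float64(180.0), np.float64(-90.0), np.float64(-0.0), np.float64(90.0)]
```

```bash
python3 -m crank '[0,0,1,0,0,0, 0,0,2,0,0,0, 0,0,2.5,0,0,0, 0,0,3,0,0,0, 0,0,3,0,0,0, 0,0,3,0,0,0]'; python3 - <<'E'
from h import *
go((.4881,-.0243,.183),-2.5)
E
```

```text
time_s: 9.48
ee_pos: [0.4881, -0.0244, 0.1877]
eef_rot: [0.723, 0.691, -0.0, 0.0]
wrist_force: [-0.2, -0.3, -0.6]
finger_gap: 0.0259
gripper_force: 55.0
shift mm [0.1 0.  4.7]
tool y yaw deg -2.5 rotvec [130.1 124.4  -0. ]
turn about tool z [np.float64(180.0), np.float64(-90.0), np.float64(-0.0), np.float64(90.0)]
```

```bash
python3 -m crank '[0,0,0.5,0,0,0, 0,0,1,0,0,0, 0,0,1.5,0,0,0, 0,0,1.5,0,0,0, 0,0,1.5,0,0,0]'
```

```text
time_s: 10.1
ee_pos: [0.4881, -0.0244, 0.1862]
eef_rot: [0.723, 0.691, -0.0, 0.0]
wrist_force: [0.6, -1.1, -0.3]
finger_gap: 0.026
gripper_force: 55.0
```

```bash
python3 -m crank '[0,0,0.5,0,0,0, 0,0,1,0,0,0, 0,0,1.5,0,0,0, 0,0,1.5,0,0,0, 0,0,1.5,0,0,0]'; python3 -m crank '[0,0,0.5,0,0,0, 0,0,1,0,0,0, 0,0,1,0,0,0, 0,0,1,0,0,0]'
```

```text
time_s: 10.72
ee_pos: [0.4881, -0.0244, 0.1847]
eef_rot: [0.723, 0.691, -0.0, 0.0]
wrist_force: [0.2, -0.3, -1.0]
finger_gap: 0.026
gripper_force: 55.0
time_s: 11.22
ee_pos: [0.4881, -0.0244, 0.1837]
eef_rot: [0.723, 0.691, -0.0, 0.0]
wrist_force: [0.5, -0.5, -1.1]
finger_gap: 0.0259
gripper_force: 55.0
```

In the slot, with no contact force so far. I'll go down to the floor gently.

```bash
python3 -m crank '[0,0,0.5,0,0,0, 0,0,0.5,0,0,0, 0,0,1,0,0,0, 0,0,1,0,0,0]'; python3 -m crank '[0,0,0.3,0,0,0, 0,0,0.6,0,0,0, 0,0,0.6,0,0,0]'; python3 -c "
from h import *
s=ctrl.read_state();print(s['wrist_force'],s['ft_torque'],s['q'][5])"
```

```text
time_s: 11.72
ee_pos: [0.488, -0.0244, 0.1827]
eef_rot: [0.723, 0.691, -0.0, 0.0]
wrist_force: [0.5, 0.5, -0.9]
finger_gap: 0.0258
gripper_force: 55.0
time_s: 12.1
ee_pos: [0.4881, -0.0244, 0.1825]
eef_rot: [0.723, 0.691, 0.0, 0.0]
wrist_force: [-1.2, 0.2, 4.2]
finger_gap: 0.0258
gripper_force: 55.0
[-1.23478822  0.17084891  4.20190211] [ 0.0448559   0.24834314 -0.01756389] -0.16242191220186725
```

Floor contact is at 4 N. I'll add a little pressure, then turn about the blade tip, which sits 2.4 mm off the tool axis and needs compensating shifts.

```bash
cat > t.py <<'E'
from h import *
R,p,s=tool();tip=p+R.apply([-.0024,-.0003,.073])
y=R.apply([0,1,0]);print("F",s["wrist_force"].round(1),"T",s["ft_torque"].round(3),"yaw",np.degrees(np.arctan2(y[1],y[0])).round(2),"tip",tip.round(4),"q6",s["q"][5].round(3))
E
python3 -m crank '[0,0,0.3,0,0,0, -0.1,0.3,0.3,0,0,8, -0.1,0.3,0.3,0,0,8]'; python3 t.py;python3 -m crank '[0,0.2,0,0,0,4, -0.1,0.3,0,0,0,8, -0.1,0.3,0,0,0,8]'; python3 t.py
```

```text
time_s: 12.48
ee_pos: [0.4889, -0.0246, 0.1825]
eef_rot: [0.77, 0.639, 0.0, 0.001]
wrist_force: [-1.4, -0.5, 5.8]
finger_gap: 0.0258
gripper_force: 55.0
F [-1.4 -0.5  5.8] T [-0.026  0.115  0.027] yaw -10.62 tip [ 0.4883 -0.027   0.1095] q6 -0.021
time_s: 12.85
ee_pos: [0.4892, -0.0248, 0.1825]
eef_rot: [0.812, 0.584, 0.001, 0.001]
wrist_force: [-0.8, 0.7, 5.9]
finger_gap: 0.0259
gripper_force: 55.0
F [-0.8  0.7  5.9] T [-0.019  0.102  0.096] yaw -18.58 tip [ 0.4883 -0.027   0.1095] q6 0.117
```

```bash
for i in 1; do python3 -m crank '[0,0.1,0,0,0,3, 0,0.2,0,0,0,5, 0,0.2,0,0,0,5]' >/dev/null; python3 t.py; python3 -m crank '[0,0.1,0,0,0,3, 0,0.2,0,0,0,5, 0,0.2,0,0,0,5]'>/dev/null; python3 t.py; done
```

```text
F [-0.   0.8  6.7] T [-0.003  0.116  0.07 ] yaw -23.55 tip [ 0.4883 -0.0269  0.1095] q6 0.204
F [-0.7 -0.6  5.7] T [-0.056  0.135 -0.001] yaw -28.56 tip [ 0.4883 -0.0269  0.1095] q6 0.291
```

```bash
cat >> t.py <<'E'
T=[s["ft_torque"][2]]
for _ in range(5): cams.get_image("side"); T.append(ctrl.read_state()["ft_torque"][2])
print("Tz mean",np.mean(T).round(3),"sd",np.std(T).round(3))
E
python3 t.py; python3 -m crank '[0,0.1,0,0,0,3, 0,0.2,0,0,0,5, 0,0.2,0,0,0,5]'>/dev/null; python3 t.py
```

```text
F [-0.7 -0.6  5.7] T [-0.056  0.135 -0.001] yaw -28.56 tip [ 0.4883 -0.0269  0.1095] q6 0.291
Tz mean 0.052 sd 0.04
F [-0.9 -0.1  4.8] T [-0.012  0.119  0.105] yaw -33.56 tip [ 0.4883 -0.0269  0.1094] q6 0.378
Tz mean 0.063 sd 0.022
```

```bash
python3 -m crank '[0,0.1,0,0,0,3, 0,0.2,0,0,0,5, 0,0.2,0,0,0,5]'>/dev/null; python3 t.py; python3 -m crank '[0,0.1,0,0,0,2, 0,0.2,0,0,0,4, 0,0.2,0,0,0,4]'>/dev/null; python3 t.py
```

```text
F [-0.5  1.4  4.8] T [-0.105  0.106  0.087] yaw -38.55 tip [ 0.4883 -0.0268  0.1094] q6 0.465
Tz mean 0.067 sd 0.025
F [-1.2 -0.2  5.7] T [0.017 0.18  0.036] yaw -42.55 tip [ 0.4883 -0.0269  0.1094] q6 0.535
Tz mean 0.075 sd 0.043
```

```bash
python3 -m crank '[0,0.1,0,0,0,2, 0,0.2,0,0,0,4, 0,0.2,0,0,0,4]'>/dev/null; python3 t.py
```

```text
F [-1.   0.2  5.5] T [-0.026  0.168  0.083] yaw -46.55 tip [ 0.4883 -0.0268  0.1094] q6 0.605
Tz mean 0.049 sd 0.029
```

```bash
python3 -m crank '[0,0.1,0,0,0,2, 0,0.2,0,0,0,4, 0,0.2,0,0,0,4]'>/dev/null; python3 t.py
```

```text
F [-0.3  0.3  6.2] T [-0.     0.215 -0.002] yaw -50.55 tip [ 0.4883 -0.0268  0.1094] q6 0.674
Tz mean 0.046 sd 0.03
```

```bash
python3 -m crank '[0,0.1,0,0,0,2, 0,0.2,0,0,0,4, 0,0.2,0,0,0,4]'>/dev/null; python3 t.py
```

```text
F [-1.   0.2  7.2] T [0.045 0.323 0.041] yaw -54.55 tip [ 0.4883 -0.0268  0.1095] q6 0.744
Tz mean 0.063 sd 0.018
```

```bash
python3 -m crank '[0,0.1,0,0,0,2, 0,0.2,0,0,0,4, 0,0.2,0,0,0,4]'>/dev/null; python3 t.py
```

```text
F [-1.8  0.6  6.7] T [0.065 0.269 0.111] yaw -58.55 tip [ 0.4883 -0.0268  0.1094] q6 0.813
Tz mean 0.116 sd 0.02
```

Torque is rising at 0.116 N m, so the lock has bitten. I'll take smaller steps.

```bash
python3 -m crank '[0,0.1,0,0,0,1.5, 0,0.1,0,0,0,1.5]'>/dev/null; python3 t.py;  python3 t.py
```

```text
F [-0.6 -0.3  6.4] T [0.108 0.271 0.171] yaw -60.04 tip [ 0.4884 -0.0268  0.1094] q6 0.839
Tz mean 0.131 sd 0.024
F [-1.8  0.6  6.9] T [0.06  0.231 0.128] yaw -60.02 tip [ 0.4883 -0.0268  0.1094] q6 0.839
Tz mean 0.131 sd 0.021
```

```bash
python3 -m crank '[0,0.1,0,0,0,1.5, 0,0.1,0,0,0,1.5]'>/dev/null; python3 t.py;  python3 t.py
```

```text
F [-1.2  1.2  6.2] T [0.077 0.309 0.15 ] yaw -61.53 tip [ 0.4883 -0.0268  0.1094] q6 0.865
Tz mean 0.162 sd 0.028
F [-1.4  0.2  6. ] T [0.135 0.342 0.186] yaw -61.52 tip [ 0.4884 -0.0268  0.1095] q6 0.865
Tz mean 0.157 sd 0.028
```

```bash
python3 -m crank '[0,0.1,0,0,0,1.4, 0,0.1,0,0,0,1.4]'>/dev/null; python3 t.py;  python3 t.py
```

```text
F [-1.2  0.   6.2] T [0.168 0.331 0.137] yaw -62.93 tip [ 0.4883 -0.0268  0.1094] q6 0.889
Tz mean 0.171 sd 0.027
F [-1.9  0.9  6.2] T [0.17  0.337 0.18 ] yaw -62.92 tip [ 0.4883 -0.0268  0.1094] q6 0.889
Tz mean 0.169 sd 0.023
```

```bash
python3 -m crank '[0,0,0,0,0,1, 0,0,0,0,0,1]'>/dev/null; python3 t.py;  python3 -m crank '[0,0,0,0,0,0, 0,0,0,0,0,0]'>/dev/null; python3 t.py; python3 -m crank '[0,-0.1,0,0,0,-2, 0,-0.2,0,0,0,-4, 0,-0.2,0,0,0,-4]' >/dev/null; python3 t.py
```

```text
F [-0.4  0.2  5.8] T [0.11  0.348 0.163] yaw -63.93 tip [ 0.4883 -0.0268  0.1094] q6 0.907
Tz mean 0.159 sd 0.033
F [-0.8 -0.1  6.9] T [0.069 0.366 0.156] yaw -63.91 tip [ 0.4883 -0.0268  0.1094] q6 0.907
Tz mean 0.169 sd 0.03
F [-2.4  0.9  5.8] T [0.075 0.252 0.021] yaw -59.91 tip [ 0.4883 -0.0268  0.1094] q6 0.837
Tz mean 0.057 sd 0.032
```

```bash
python3 -m crank '[0,-0.1,0,0,0,-2, 0,-0.1,0,0,0,-2]' >/dev/null; python3 t.py
```

```text
F [-2.1  1.   6. ] T [0.035 0.264 0.008] yaw -57.91 tip [ 0.4883 -0.0268  0.1094] q6 0.802
Tz mean 0.004 sd 0.013
```

Torque is released, so I'll lift straight out.

```bash
python3 -m crank '[0,0,-2,0,0,0, 0,0,-5,0,0,0, 0,0,-12,0,0,0, 0,0,-25,0,0,0, 0,0,-50,0,0,0, 0,0,-50,0,0,0, 0,0,-50,0,0,0]'
python3 - <<'E'
from h import *
R,p,s=tool();c=cams.get_calibration("wrist");im=cams.get_image("wrist");np.save("w5.npy",im)
go((.4349,.3603,.2304),11.9)
cv2.imwrite("pics/w5.png",cv2.resize(im[130:270,180:370],None,fx=4,fy=4,interpolation=cv2.INTER_CUBIC)[:,:,::-1])
print("tip pred",proj(c,p+R.apply([-.0024,-.0003,.073])))
E
```

```text
time_s: 23.48
ee_pos: [0.4897, -0.0257, 0.2314]
eef_rot: [0.961, 0.276, -0.0, -0.0]
wrist_force: [-0.1, 0.4, -0.8]
finger_gap: 0.0256
gripper_force: 55.0
shift mm [ 158.5 -356.1    0.8]
tool y yaw deg -57.9 rotvec [-1.73e+02 -4.97e+01  1.00e-01]
turn about tool z [np.float64(110.2), np.float64(-159.8), np.float64(-69.8), np.float64(20.2)]
tip pred [272.66898094 225.68626488]
```

View pics/w5.png

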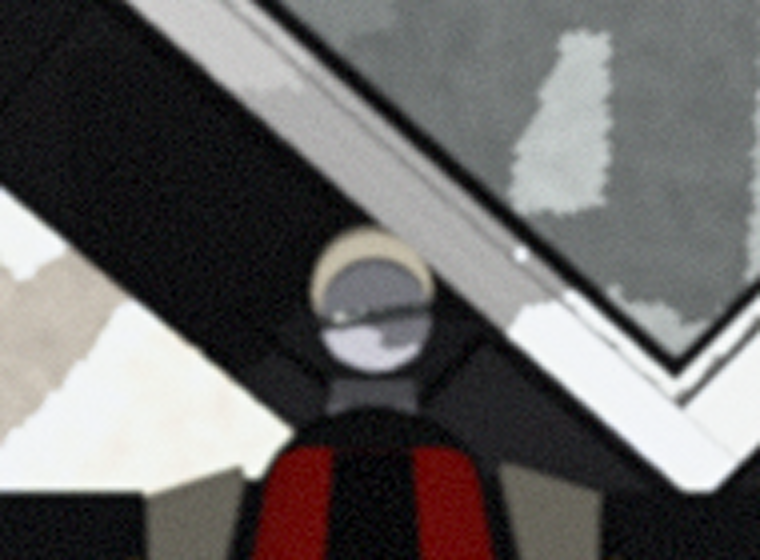

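The slot is turned about 7° counter-clockwise from the blade in the picture, which is just the play, so the lock has held. The disc touches the insert at crop (375,235). I'll check the free-air torque bias.

```bash
python3 t.py; python3 t.py
```

```text
F [ 0.2  0.2 -1. ] T [ 0.071  0.014 -0.008] yaw -57.94 tip [ 0.4873 -0.0266  0.1581] q6 0.803
Tz mean 0.002 sd 0.017
F [ 0.1 -0.2 -0.7] T [-0.013 -0.021 -0.009] yaw -57.94 tip [ 0.4876 -0.0267  0.1583] q6 0.803
Tz mean -0.032 sd 0.017
```

```bash
python3 -m crank '[10,-22,0,0,0,-5, 30,-66,0,0,0,-14, 50,-112,0,0,0,-23, 70,-158,0,0,0,-32, 90,-204,0,0,0,-41, 110,-250,0,0,0,-50, 130,-295,0,0,0,-59, 148,-334,0,0,0,-66, 158.5,-356,0,0,0,-69.8, 158.5,-356,0,0,0,-69.8, 158.5,-356,0,0,0,-69.8, 158.5,-356,0,0,0,-69.8, 158.5,-356,0,0,0,-69.8, 158.5,-356,0,0,0,-69.8]'; python3 -c "
from h import *
go((.4351,.3605,.0812),11.9)"
```

```text
time_s: 25.78
ee_pos: [0.4356, 0.3597, 0.2319]
eef_rot: [0.631, 0.776, 0.0, 0.0]
wrist_force: [0.2, 0.7, -1.2]
finger_gap: 0.0257
gripper_force: 55.0
shift mm [  0.9  -0.4 150.7]
tool y yaw deg 11.8 rotvec [113.5 139.7   0. ]
turn about tool z [np.float64(179.9), np.float64(-90.1), np.float64(-0.1), np.float64(89.9)]
```

```bash
python3 -m crank '[0.9,-0.4,20,0,0,0, 0.9,-0.4,50,0,0,0, 0.9,-0.4,80,0,0,0, 0.9,-0.4,90,0,0,0, 0.9,-0.4,96,0,0,0, 0.9,-0.4,102,0,0,0, 0.9,-0.4,102,0,0,0]' && python3 -m crank '[0,0,10,0,0,0, 0,0,20,0,0,0, 0,0,30,0,0,0, 0,0,40,0,0,0, 0,0,44,0,0,0, 0,0,44,0,0,0, 0,0,44,0,0,0]';  python3 -c "
from h import *
go((.4351,.3605,.0812),11.9)"
```

```text
time_s: 26.65
ee_pos: [0.435, 0.361, 0.13]
eef_rot: [0.63, 0.776, 0.0, 0.0]
wrist_force: [-0.7, -0.3, -1.0]
finger_gap: 0.0256
gripper_force: 55.0
time_s: 27.52
ee_pos: [0.4351, 0.3611, 0.0861]
eef_rot: [0.63, 0.776, 0.0, 0.0]
wrist_force: [-1.0, -0.0, -1.3]
finger_gap: 0.0257
gripper_force: 55.0
shift mm [-0.6 -0.1  4.9]
tool y yaw deg 11.9 rotvec [1.134e+02 1.397e+02 1.000e-01]
turn about tool z [np.float64(180.0), np.float64(-90.0), np.float64(-0.0), np.float64(90.0)]
```

```bash
python3 -m crank '[-0.6,0,2,0,0,0, -0.6,0,4,0,0,0, -0.6,0,5,0,0,0, -0.6,0,5.3,0,0,0, -0.6,0,5.3,0,0,0, -0.6,0,5.3,0,0,0]'
```

```text
time_s: 28.28
ee_pos: [0.4349, 0.3603, 0.0807]
eef_rot: [0.63, 0.776, -0.0, 0.0]
wrist_force: [-1.6, -1.8, 3.5]
finger_gap: 0.0258
gripper_force: 55.0
```

Shoulder contact on the rim is at 4.5 N. I'll release and rise.

```bash
python3 -m crank '[0,0,0,0,0,0, 0,0,0,0,0,0, 0,0,0,0,0,0, 0,0,0,0,0,0, 0,0,0,0,0,0, 0,0,0,0,0,0, 0,0,0,0,0,0, 0,0,0,0,0,0]' 0 && python3 -m crank '[0,0,-10,0,0,0, 0,0,-35,0,0,0, 0,0,-75,0,0,0, 0,0,-115,0,0,0, 0,0,-154,0,0,0, 0,0,-154,0,0,0, 0,0,-154,0,0,0, 0,0,-154,0,0,0]'
python3 - <<'E'
from h import *
c=cams.get_calibration("wrist");im=cams.get_image("wrist");t=cams.get_image("top");ct=cams.get_calibration("top")
out=np.hstack([cv2.resize(im[120:270,210:350],(373,400),interpolation=cv2.INTER_CUBIC),cv2.resize(t[140:240,140:240],(400,400),interpolation=cv2.INTER_CUBIC)])
cv2.imwrite("pics/end.png",out[:,:,::-1])
for r,a,k in blobs(t,(0,150,90),(8,255,255))[:3]: print(np.round(r[0],1),ray(ct,r[0],.12))
E
```

```text
time_s: 29.28
ee_pos: [0.435, 0.3603, 0.0805]
eef_rot: [0.63, 0.776, -0.0, 0.0]
wrist_force: [0.2, -0.3, 0.1]
finger_gap: 0.0918
gripper_force: 0.0
time_s: 30.28
ee_pos: [0.4344, 0.36, 0.2332]
eef_rot: [0.63, 0.776, -0.001, -0.0]
wrist_force: [-0.6, 0.2, -0.1]
finger_gap: 0.0919
gripper_force: 0.0
```

View pics/end.png

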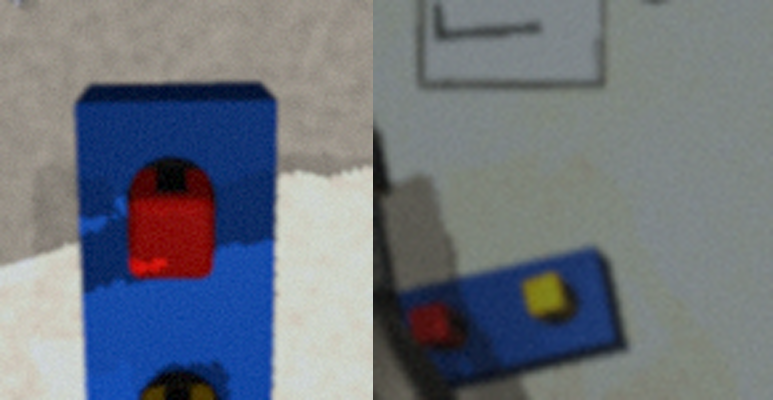

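The left panel shows the red driver upright in its hole at panel (172,230), as it stood at the start. The gripper is open and clear. I'm handing in.

```bash
python3 -c "
from cell import ctrl
print(ctrl.hand_in())"
```

```text
the job is handed in; nothing more can be done
None
```

The lock was turned with the driver to about 0.17 N m, inside the firm range, and the driver stands released and upright in its rack hole; I handed the job in at about 30 s, and no verdict came back.

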